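# Unpin the round plaster mould

## Robot

A 6-joint arm with a two-finger parallel gripper is mounted at the origin on the work surface. World frame = base frame: x ahead of the robot, y to its left, z up, the work surface at z = 0. Lengths are in m, angles in rad, forces in N, time in s.
With the tool pointing down it reaches from about 0.3 to 0.875 m from the base axis. Payload 6.4 kg.
Tool frame: the origin (TCP) lies between the finger pads; the fingertips stand 19 mm ahead of it and the grasp point (between the pads) is the TCP (ctrl.tips_ahead is the z of the fingertips in the tool frame, in m); z points along the fingers, y is the line along which they close (so a half turn about z gives the same grasp; the last joint's range is limited). The gripper opens to 85 mm and grips with 20 to 120 N. Pads are 22 mm wide; open, the fingers measure 114 mm over their backs; the gripper's body (76 mm by 85 mm) begins 54 mm behind the grasp point. The pads swing forward as they close: fully open they stand 13 mm farther back than shut.
Start: joints at [1.05, 0.181, 1.607, -0, 1.354, -0.206], TCP at [0.178, 0.547, 0.25] pointing down, gripper open.
Joint ranges: [-2.99, 2.99], [-0.89, 2.07], [0.3, 2.58], [-1.14, 4.28], [0, 2.63], [-3.12, 3.12]. Speed limits (rad/s): [2.57, 2.57, 3.01, 3.14, 3.14, 3.14].

## Interface

Orientations are given as a unit quaternion [w, x, y, z].
In Python, from bench import readout, vision, ctrl gives the robot as it stands.
- The arm moves only by the tool play_rows, never from a script. Its arguments are lists of equal length, an entry for each row: "xyz": the shift along the tool's x, y, z in mm, a list of three; "rot": the turn, a rotation vector about the tool's x, y, z in rad, a list of three; "grip": the opening, from 0 (shut) to 1 (fully open). In form: {"xyz": [[x, y, z], ...], "rot": [[rx, ry, rz], ...], "grip": [grip, ...]}. A call has exactly 10 rows; each row is the pose to reach, as a shift and turn from the pose commanded when the call began, along the tool's axes at that moment; what a row does not reach only later rows make up. A row lasts 1/8 s, in which the tool goes at most 62.5 mm and 10.7 degrees, less where a joint would pass 70% of its speed; a pose out of reach is approached as far as the arm can. A call with a gripper value outside its range is refused whole. The fingers move at their own pace and stop on an object; the grip force is fixed at half the most. Time passes only in rows, so rows that repeat a pose let the fingers close, or fill a call up. It gives the time, the measured TCP pose, the force, the opening and the grip force at its end, in the units of the state.
- readout.get_obs(): the state, without advancing time (a new reading comes with each control period).
- vision.camera(name): name is "scene" or "top" or "wrist"; returns a dict with "color" (420x560x3 uint8, red, green, blue), "depth" (420x560 float32, m along the optical axis (not along the pixel's ray), 0 where there is no reading), "camera_matrix" (3x3 intrinsics, pixels), "extrinsics" (4x4, takes a point from camera to world coordinates); the wrist camera has in their place "hand_eye" (4x4, takes a point from camera to tool coordinates, whose origin is the TCP and whose axes are the flange's). Camera axes: x right, y down, z forward; pixel columns grow to the right and rows downward; lengths in m; the calibration is good to about 2 mm. A picture is of the moment at which its call begins: read the wrist's pose just before it.
- ctrl.hand_in(): hands the job in; it is judged then, once.
The state is a dict: "time_s": time; "q": joint angles; "dq": joint speeds; "joint_efforts": joint torques, N m; "eef_pos": TCP position; "eef_rot": TCP orientation; "wrist_force": force on the tool from outside, world axes, zero at the start; "torque": the same for the moment, N m; "opening": opening from 0.0 (shut) to 1.0 (fully open); "grasp_force": force on a finger pad.
Only numpy, scipy, OpenCV 4.12 (cv2) and the standard library are available. Lean on these libraries where they do the work, as an engineer would, in place of code of your own. Each camera call takes 0.05 s, during which the arm holds its last target. There are 200 camera calls.

## Task

The cast in the round plaster mould has set. Pull the spring clip straight out sideways from the pin that holds down the round mould's strap, and lay the clip flat in the wooden tray. Leave the clip of the square mould in its pin.

Things in the scene. Friction and masses are not known exactly. Their poses are not given: they have to be found in the camera images.
- clip_loop (a point): 6 mm steel wire spring clip in the ROUND mould's pin, lying level: centre of its loop, mid wire, in free air past the strap's end. Grip from above on the loop's straight sides (22 mm along x, 36 over outsides in y). +x: along the straight leg (at y=-5) through the pin to its tip 81 mm off; loop ends 30 mm behind. The sprung +y leg hugs the pin; pull 45 mm to -x, 2 to 5 N, frees it. z up. 50 g.
- round_mould_pin (a point): Upright 20 mm steel pin of the ROUND white plaster mould (116 mm across), fixed: on its axis at the clip's wire, 87 mm above the table, 46 mm from the loop's centre. Its top is 22 mm higher. The 9 mm hole runs along x; +x points along the 32 mm wide strap to the mould's middle, 85 mm away; towards -x the strap ends in a 20 mm wide tongue 29 mm from the axis, its top 3 mm below this point.
- tray_in (a point): Low open wooden tray, fixed: middle of its inner floor, 5 mm above the table. Inside 180 mm along x by 130 mm along y, walls 5 mm thick, rim 20 mm above this floor. z up.
- other_clip_loop (a point): The like clip in the pin of the SQUARE mould's stand, which is otherwise the same: centre of its loop, axes as for the first. It stays where it is.
Not all that is in view belongs to the job. What is shaped like the part that bears clip_loop but orange or pink is not meant.

How it is judged:
On the way:
1. the round mould's clip is out of its pin, its loop more than 90 mm from the pin (distance between clip_loop and round_mould_pin above 0.09 m), for 0.1 s.
At the end, for the whole second after the job is handed in: The round mould's clip lies at rest in the tray: the centre of its loop inside the walls and less than 15 mm above the floor, the clip flat within 0.15 rad (either side up); the square mould's clip is within 15 mm of where it started, still in its pin (x of clip_loop in the frame of tray_in between -0.088 and 0.088 m and y of clip_loop in the frame of tray_in between -0.063 and 0.063 m and z of clip_loop in the frame of tray_in below 0.015 m and (angle between clip_loop's own z axis and vertical below 0.15 rad or angle between clip_loop's own z axis and vertical above 2.99 rad) and linear speed of clip below 0.02 m/s and distance of other_clip_loop from where it was at the start of the episode below 0.015 m); the robot touches nothing.
It fails at once if the square mould's clip is moved by more than 15 mm (distance of other_clip_loop from where it was at the start of the episode above 0.015 m).
It also fails if it takes over 43 s, if anything falls off the work surface, if the arm or the gripper's body presses on something with over 40 N, if the wrist force passes 120 N, or if a joint passes its speed limit or range.

## Working session

There is one attempt and no reset: what is moved stays moved. The work goes in short steps, Python scripts to look and compute and a tool call to move; the robot and the scene stay as the last step left them, time stands still between calls to the robot, and variables do not carry over. Pictures are saved under pics/ and viewed, at most 10 in all, crops included, and the job is handed in when it is done.

Besides the shell and the picture viewer there is one more tool, called after "Call:" as name(argument=value, ...), one argument or row to a line, values as JSON. play_rows: Moves the arm, as the interface text tells. Its arguments: {"type":"object","properties":{"xyz":{"type":"array","items":{"type":"array","items":{"type":"number"}}},"rot":{"type":"array","items":{"type":"array","items":{"type":"number"}}},"grip":{"type":"array","items":{"type":"number"}}},"required":["xyz","rot","grip"]}

```bash
mkdir -p pics; cat > h.py <<'E'
import numpy as np, cv2
from bench import readout, vision, ctrl
def pts(c,T=None):
    K=c["camera_matrix"];d=c["depth"];v,u=np.mgrid[:d.shape[0],:d.shape[1]]
    P=np.stack([(u-K[0,2])/K[0,0]*d,(v-K[1,2])/K[1,1]*d,d],-1)
    T=c["extrinsics"] if T is None else T
    return P@T[:3,:3].T+T[:3,3]
def toolT(o):
    from scipy.spatial.transform import Rotation as R
    q=o["eef_rot"];T=np.eye(4);T[:3,:3]=R.from_quat([q[1],q[2],q[3],q[0]]).as_matrix();T[:3,3]=o["eef_pos"];return T
E
python3 - <<'E'
from h import *
o=readout.get_obs();print(o["eef_pos"],o["eef_rot"],o["time_s"])
for n in ["scene","top"]:
    c=vision.camera(n);cv2.imwrite(f"pics/{n}.png",c["color"][...,::-1]);np.save(n+"_p.npy",pts(c));np.save(n+"_c.npy",c["color"])
E
```

```text
[0.17774141 0.54628499 0.24937795] [-3.29907924e-04  1.56759323e-01  9.87636427e-01 -8.32513423e-04] 0.0
```

View pics/top.png

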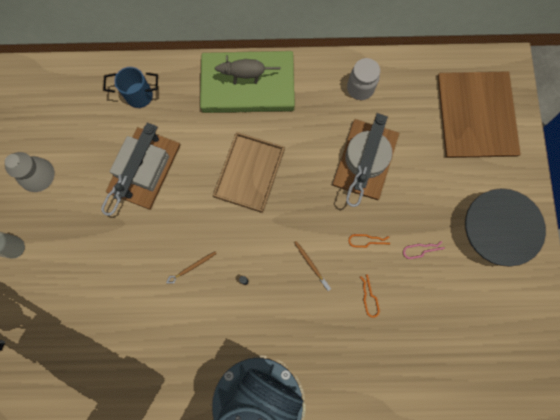

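View pics/scene.png

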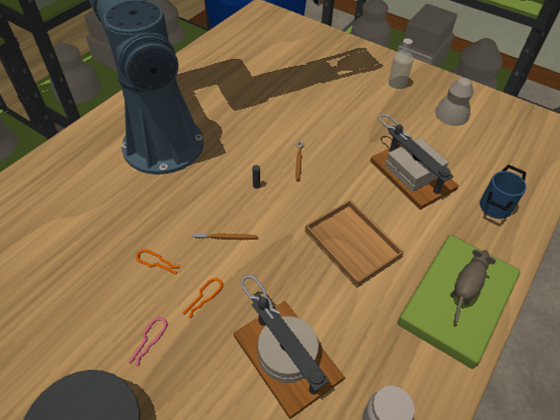

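The top view shows the round mould at (368,155) with its clip loop at about (355,190). The square mould is at (138,165) with its loop at (112,203), and the tray is at (249,172). The orange and pink decoys lie lower right.

```bash
python3 - <<'E'
from h import *
p=np.load("top_p.npy");c=np.load("top_c.npy")
for n,(u,v) in dict(base=(260,400),mould=(385,163),strapfar=(380,120),pinreg=(362,170),tray=(249,172),sq=(138,165)).items(): print(n,p[v,u].round(3))
# clip points: height 0.075..0.1 around the loop
sub=p[165:215,335:375];m=(sub[...,2]>.075)&(sub[...,2]<.12)
for r in range(0,50,2): print(165+r,[(335+k,*(sub[r,k]*1000).astype(int)) for k in np.where(m[r])[0]][::2])
# tray rim
s=p[125:220,205:295];g=(s[...,2]>.015)&(s[...,2]<.04);q=s[g][:,:2].astype(np.float32)
print(len(q),cv2.minAreaRect(q*1000))
crop=cv2.resize(c[110:220,320:410],None,fx=5,fy=5,interpolation=cv2.INTER_CUBIC);cv2.imwrite("pics/crop.png",crop[...,::-1])
E
```

```text
base [ 0.073 -0.025  0.371]
mould [ 0.592 -0.34   0.068]
strapfar [ 0.701 -0.328  0.094]
pinreg [ 0.57  -0.276  0.083]
tray [0.596 0.017 0.004]
sq [0.596 0.295 0.082]
165 [(np.int64(358), np.int64(581), np.int64(-265), np.int64(90)), (np.int64(360), np.int64(584), np.int64(-272), np.int64(80)), (np.int64(362), np.int64(582), np.int64(-276), np.int64(85)), (np.int64(364), np.int64(583), np.int64(-282), np.int64(81)), (np.int64(366), np.int64(582), np.int64(-286), np.int64(85)), (np.int64(368), np.int64(583), np.int64(-292), np.int64(81)), (np.int64(370), np.int64(582), np.int64(-297), np.int64(82))]
167 [(np.int64(358), np.int64(576), np.int64(-265), np.int64(87)), (np.int64(360), np.int64(577), np.int64(-271), np.int64(85)), (np.int64(362), np.int64(577), np.int64(-276), np.int64(84)), (np.int64(364), np.int64(575), np.int64(-280), np.int64(90)), (np.int64(366), np.int64(577), np.int64(-286), np.int64(85)), (np.int64(368), np.int64(577), np.int64(-291), np.int64(83)), (np.int64(370), np.int64(576), np.int64(-296), np.int64(86))]
169 [(np.int64(358), np.int64(569), np.int64(-264), np.
[... 5805 characters left out ...]
 (np.int64(358), np.int64(486), np.int64(-259), np.int64(92))]
203 [(np.int64(347), np.int64(482), np.int64(-232), np.int64(90)), (np.int64(349), np.int64(481), np.int64(-237), np.int64(93)), (np.int64(356), np.int64(482), np.int64(-255), np.int64(88)), (np.int64(358), np.int64(482), np.int64(-260), np.int64(88))]
205 [(np.int64(349), np.int64(477), np.int64(-237), np.int64(89)), (np.int64(351), np.int64(477), np.int64(-242), np.int64(88)), (np.int64(353), np.int64(478), np.int64(-247), np.int64(86)), (np.int64(355), np.int64(476), np.int64(-252), np.int64(90))]
207 []
209 []
211 []
213 []
575 ((594.3790283203125, 17.3990478515625), (141.76515197753906, 192.2113800048828), 70.95162200927734)
```

View pics/crop.png

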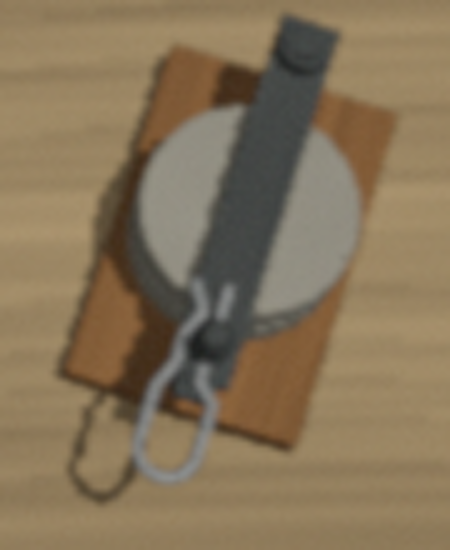

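Call:
play_rows(
  xyz=[
    [-550,-655,0],
    [-550,-655,0],
    [-550,-655,0],
    [-550,-655,0],
    [-550,-655,0],
    [-550,-655,0],
    [-550,-655,0],
    [-550,-655,0],
    [-550,-655,0],
    [-550,-655,0],
  ],
  rot=[
    [0,0,0.026],
    [0,0,0.026],
    [0,0,0.026],
    [0,0,0.026],
    [0,0,0.026],
    [0,0,0.026],
    [0,0,0.026],
    [0,0,0.026],
    [0,0,0.026],
    [0,0,0.026],
  ],
  grip=[1,1,1,1,1,1,1,1,1,1],
)

```text
time_s: 1.35
eef_pos: [0.4123, -0.0349, 0.2503]
eef_rot: [0.0, 0.17, 0.985, 0.0]
wrist_force: [1.7, 1.1, 1.0]
opening: 1.004
grasp_force: 0.0
```

```bash
python3 - <<'E'
from h import *
o=readout.get_obs();T=toolT(o);t=np.array([.5,-.25,.20])
print(T.round(3),(T[:3,:3].T@(t-T[:3,3])*1000).round(1),ctrl.tips_ahead,o["time_s"])
E
```

```text
[[-0.942  0.335  0.001  0.412]
 [ 0.335  0.942  0.    -0.035]
 [-0.001  0.    -1.     0.25 ]
 [ 0.     0.     0.     1.   ]] [-154.7 -173.3   50.4] 0.019 1.35
```

Call:
play_rows(
  xyz=[
    [-155,-173,40],
    [-155,-173,40],
    [-155,-173,40],
    [-155,-173,40],
    [-155,-173,40],
    [-155,-173,40],
    [-155,-173,40],
    [-155,-173,40],
    [-155,-173,40],
    [-155,-173,40],
  ],
  rot=[
    [0,0,0],
    [0,0,0],
    [0,0,0],
    [0,0,0],
    [0,0,0],
    [0,0,0],
    [0,0,0],
    [0,0,0],
    [0,0,0],
    [0,0,0],
  ],
  grip=[0.85,0.85,0.85,0.85,0.85,0.85,0.85,0.85,0.85,0.85],
)

```text
time_s: 2.6
eef_pos: [0.5003, -0.2474, 0.2106]
eef_rot: [0.0, 0.169, 0.986, -0.0]
wrist_force: [-0.5, 0.8, -0.3]
opening: 0.849
grasp_force: 0.0
```

```bash
cat > w.py <<'E'
from h import *
import sys
o=readout.get_obs();T=toolT(o);c=vision.camera("wrist");cv2.imwrite(sys.argv[1],c["color"][...,::-1])
P=pts(c,c["hand_eye"])*1000;np.save("w_p.npy",P)
print(o["eef_pos"],o["opening"],c["hand_eye"].round(3))
E
python3 w.py pics/w1.png
```

```text
[ 0.50031997 -0.24738324  0.21057572] 0.849208755038223 [[ 0.001 -0.948 -0.32   0.082]
 [ 1.     0.     0.001  0.   ]
 [-0.001 -0.32   0.948 -0.123]
 [ 0.     0.     0.     1.   ]]
```

View pics/w1.png

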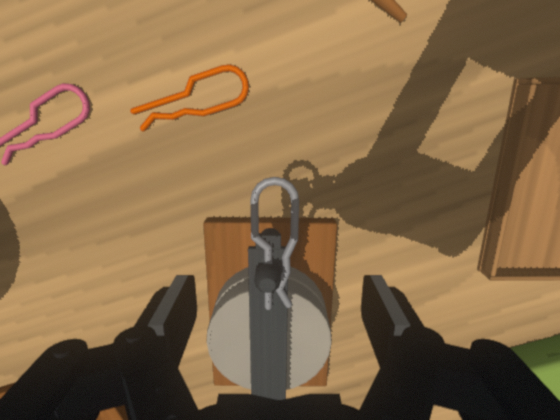

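The wrist view shows the loop at (275,210), its end at (273,180), and the pin at (267,273).

```bash
python3 - <<'E'
from h import *
P=np.load("w_p.npy")
s=P[170:245,240:310].reshape(-1,3);z0=210.6
m=(abs(z0-s[:,2]-88)<8)&(s[:,0]>-20);q=s[m]
print("x max",np.percentile(q[:,0],[0,50,98,100]))
for a in range(-10,45,5):
    k=q[abs(q[:,0]-a)<2.5]
    if len(k): print(a,len(k),k[:,1].min().round(1),k[:,1].max().round(1),np.median(k[:,2]).round(1))
s=P[260:292,252:285].reshape(-1,3);k=s[z0-s[:,2]>104];print("pin top",k.min(0),k.max(0))
s=P[310:385,235:310].reshape(-1,3);k=s[(abs(z0-s[:,2]-83)<9)]
for a in range(-160,-30,10):
    j=k[abs(k[:,0]-a)<5]
    if len(j):print(a,j[:,1].min().round(1),j[:,1].max().round(1))
E
```

```text
x max [-19.95388689   7.04732698  24.44879643  25.57295448]
-10 104 -19.9 15.4 121.5
-5 97 -19.9 15.2 121.7
0 104 -20.5 15.1 121.8
5 107 -20.4 15.1 121.6
10 111 -20.2 15.0 121.6
15 123 -19.4 14.1 121.6
20 208 -16.3 11.9 121.5
25 95 -11.3 6.1 122.0
pin top [ -57.43608438  -16.75192711 -123.11496062] [ 81.73153143   0.48651653 106.59002987]
-160 -24.1 6.6
-150 -24.6 7.4
-140 -24.4 7.4
-130 -24.2 7.3
-120 -23.9 7.2
-110 -23.6 7.2
-100 -24.2 7.1
-90 -24.0 7.8
```

Call:
play_rows(
  xyz=[
    [-3,-2.5,40],
    [-3,-2.5,75],
    [-3,-2.5,100],
    [-3,-2.5,113],
    [-3,-2.5,113],
    [-3,-2.5,113],
    [-3,-2.5,113],
    [-3,-2.5,113],
    [-3,-2.5,113],
    [-3,-2.5,113],
  ],
  rot=[
    [0,0,0],
    [0,0,0],
    [0,0,0],
    [0,0,0],
    [0,0,0],
    [0,0,0],
    [0,0,0],
    [0,0,0],
    [0,0,0],
    [0,0,0],
  ],
  grip=[0.85,0.85,0.85,0.85,0.85,0.3,0.2,0.2,0.2,0.2],
)

```text
time_s: 3.9
eef_pos: [0.5029, -0.2515, 0.0985]
eef_rot: [0.001, 0.17, 0.986, -0.001]
wrist_force: [-1.1, 1.8, 6.6]
opening: 0.392
grasp_force: 59.3
```

```bash
python3 w.py pics/w2.png; python3 -c "
from h import *
print(readout.get_obs()['grasp_force'])"
```

```text
[ 0.50292309 -0.25150944  0.09845439] 0.392420109120608 [[ 0.001 -0.948 -0.32   0.082]
 [ 1.     0.     0.001  0.   ]
 [-0.001 -0.32   0.948 -0.123]
 [ 0.     0.     0.     1.   ]]
59.28100358694792
```

View pics/w2.png

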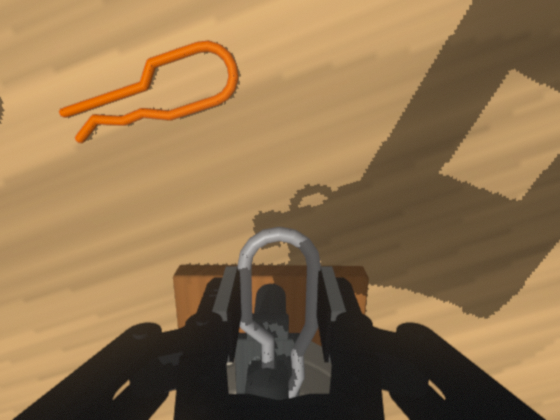

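The loop is gripped between the pads (275,290). I'll pull straight out along tool +x.

Call:
play_rows(
  xyz=[
    [6,0,0],
    [14,0,0],
    [22,0,0],
    [30,0,0],
    [40,0,0],
    [50,0,0],
    [62,0,0],
    [75,0,0],
    [88,0,0],
    [100,0,0],
  ],
  rot=[
    [0,0,0],
    [0,0,0],
    [0,0,0],
    [0,0,0],
    [0,0,0],
    [0,0,0],
    [0,0,0],
    [0,0,0],
    [0,0,0],
    [0,0,0],
  ],
  grip=[0.2,0.2,0.2,0.2,0.2,0.2,0.2,0.2,0.2,0.2],
)

```text
time_s: 5.2
eef_pos: [0.4068, -0.217, 0.097]
eef_rot: [-0.0, 0.17, 0.986, 0.0]
wrist_force: [0.7, 0.1, 0.1]
opening: 0.391
grasp_force: 59.7
```

```bash
python3 w.py pics/w3.png; python3 - <<'E'
from h import *
o=readout.get_obs();T=toolT(o);print(T.round(3),o["grasp_force"])
a=np.radians(-19.05);t=np.array([.5944,.0174,.05])-.025*np.array([np.cos(a),np.sin(a),0])
print((T[:3,:3].T@(t-T[:3,3])*1000).round(1))
E
```

```text
[ 0.40675845 -0.21696179  0.09695563] 0.39097180981190527 [[ 0.001 -0.948 -0.32   0.082]
 [ 1.     0.     0.001  0.   ]
 [-0.001 -0.32   0.948 -0.123]
 [ 0.     0.     0.     1.   ]]
[[-0.943  0.334 -0.002  0.406]
 [ 0.334  0.943  0.002 -0.216]
 [ 0.003  0.001 -1.     0.097]
 [ 0.     0.     0.     1.   ]] 59.67051696963608
[-74.9 283.   46.7]
```

View pics/w3.png

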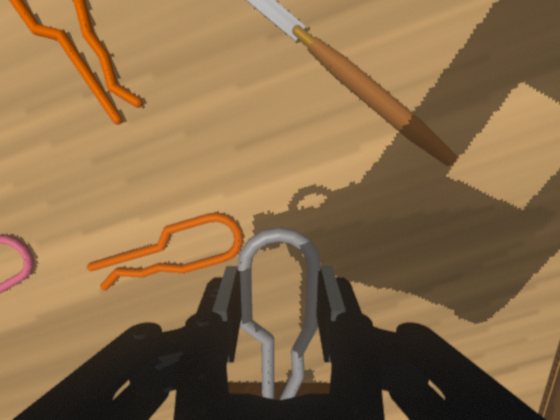

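The clip is out and held level. Next I'll lift it and carry it to the tray.

Call:
play_rows(
  xyz=[
    [0,0,-40],
    [0,15,-55],
    [-10,65,-55],
    [-22,115,-55],
    [-38,165,-55],
    [-53,215,-55],
    [-68,260,-55],
    [-75,283,-55],
    [-75,283,-30],
    [-75,283,0],
  ],
  rot=[
    [0,0,0],
    [0,0,0],
    [0,0,0],
    [0,0,0],
    [0,0,0],
    [0,0,0],
    [0,0,0],
    [0,0,0],
    [0,0,0],
    [0,0,0],
  ],
  grip=[0.2,0.2,0.2,0.2,0.2,0.2,0.2,0.2,0.2,0.2],
)

```text
time_s: 6.5
eef_pos: [0.5736, 0.0257, 0.0967]
eef_rot: [0.001, 0.169, 0.986, 0.0]
wrist_force: [0.5, 0.1, 0.2]
opening: 0.395
grasp_force: 59.9
```

```bash
python3 w.py pics/w4.png; python3 - <<'E'
from h import *
o=readout.get_obs();T=toolT(o);P=np.load("w_p.npy")
a=np.radians(-19.05);t=np.array([.5944,.0174,.03])-.025*np.array([np.cos(a),np.sin(a),0])
print(o["grasp_force"],(T[:3,:3].T@(t-T[:3,3])*1000).round(1))
E
```

```text
[0.57363987 0.02570189 0.09670822] 0.3953769418877283 [[ 0.001 -0.948 -0.32   0.082]
 [ 1.     0.     0.001  0.   ]
 [-0.001 -0.32   0.948 -0.123]
 [ 0.     0.     0.     1.   ]]
59.9327754881233 [-0.9 -0.1 62. ]
```

View pics/w4.png

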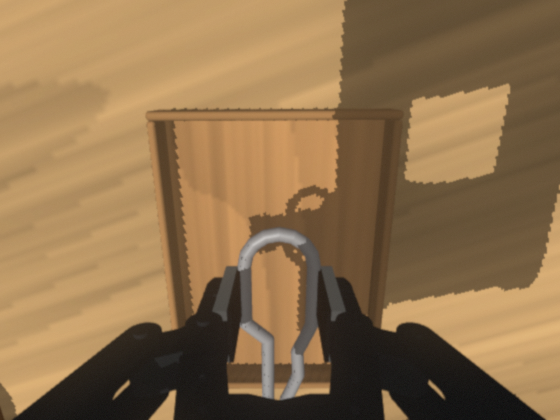

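The clip is centred over the tray. I'll lower it, open slightly and back off.

Call:
play_rows(
  xyz=[
    [0,0,30],
    [0,0,52],
    [0,0,64],
    [0,0,71],
    [0,0,71],
    [0,0,71],
    [0,0,71],
    [0,0,71],
    [0,0,71],
    [0,0,71],
  ],
  rot=[
    [0,0,0],
    [0,0,0],
    [0,0,0],
    [0,0,0],
    [0,0,0],
    [0,0,0],
    [0,0,0],
    [0,0,0],
    [0,0,0],
    [0,0,0],
  ],
  grip=[0.2,0.2,0.2,0.2,0.2,0.2,0.45,0.6,0.65,0.65],
)

```text
time_s: 7.8
eef_pos: [0.5733, 0.0241, 0.0264]
eef_rot: [0.0, 0.17, 0.986, 0.0]
wrist_force: [-0.8, 0.1, -0.2]
opening: 0.65
grasp_force: 0.0
```

Call:
play_rows(
  xyz=[
    [0,0,0],
    [0,0,-15],
    [0,0,-40],
    [0,0,-80],
    [0,0,-130],
    [0,0,-180],
    [0,0,-200],
    [0,0,-200],
    [0,0,-200],
    [0,0,-200],
  ],
  rot=[
    [0,0,0],
    [0,0,0],
    [0,0,0],
    [0,0,0],
    [0,0,0],
    [0,0,0],
    [0,0,0],
    [0,0,0],
    [0,0,0],
    [0,0,0],
  ],
  grip=[0.7,0.7,0.7,0.7,0.7,0.7,0.7,0.7,0.7,0.7],
)

```text
time_s: 9.05
eef_pos: [0.5723, 0.0242, 0.2246]
eef_rot: [-0.001, 0.17, 0.986, -0.0]
wrist_force: [-0.6, 0.1, -0.0]
opening: 0.704
grasp_force: 0.0
```

```bash
python3 w.py pics/w5.png
```

```text
[0.57233453 0.02419447 0.22461341] 0.704191127066612 [[ 0.001 -0.948 -0.32   0.082]
 [ 1.     0.     0.001  0.   ]
 [-0.001 -0.32   0.948 -0.123]
 [ 0.     0.     0.     1.   ]]
```

View pics/w5.png

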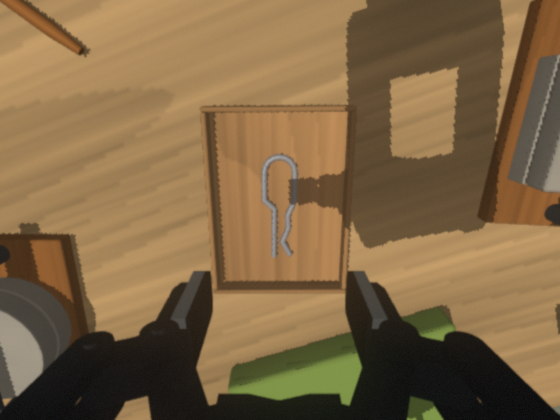

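The clip lies flat inside the tray, with its loop at (280,180), and the gripper is clear.

```bash
python3 -c "
from bench import ctrl
print(ctrl.hand_in())"
```

```text
the job is handed in; nothing more can be done
None
```

I pulled the round mould's clip out of its pin and laid it flat in the tray, never moved the arm near the square mould's clip, and handed the job in after about 9 s; no verdict came back.

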